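Shut the gas port and crack open the gassed chamber

TASK

Vent the gas chamber: first shut its gas port by sliding the thick-walled steel sleeve over the upright port stub, all the way down onto the deck, and leave it there. Then take the lid by its knob, pull it straight up until it breaks free of its sticky rubber seal, and finish while still holding it level, straight over the pot and about 15 mm open with nothing but the gripper carrying it; never lift it right away (more than about 40 mm), and leave everything else where it stands.

Things in the scene. Friction and masses are not known exactly. Their poses are not given: they have to be found in the camera images.
- chamber: Fixed gas chamber: a grey deck plate 10 mm thick carrying a round aluminium pot (outer diameter 116 mm, rim 80 mm above the table) and a steel gas-port stub. Origin: on the table under the pot's axis; z up. In this frame the plate spans x -75 to 75, y -80 to 175 mm and the stub stands at x 0, y 135 mm.
- port_top (a point): Centre of the top end of the gas-port stub, an upright steel shaft 16 mm in diameter with a small chamfer at the top and a little gas hole in its side. The top is 60 mm above the table, 50 mm above the deck.
- sleeve_center (a point): Centre (half-way up) of the loose shut-off sleeve: a plain steel tube standing upright on the table, outer diameter 36 mm, bore 20 mm, 36 mm tall, about 0.17 kg; z is its axis. Fully home on the stub its lower end rests on the deck, its centre 28 mm above the table.
- lid_knob (a point): Centre (half-way up) of the lid's knob: an upright black cylinder 29 mm in diameter, 36 mm tall, in the middle of the loose lid; z is its axis. With the lid shut this point is 106 mm above the table, the knob's top 124 mm.
- lid: The loose lid, about 0.35 kg: an aluminium flange, diameter 108 mm, 8 mm thick; origin at the centre of its underside, 80 mm up when shut. A rubber plug below, diameter 80 mm, reaches 13 mm into the pot, gripped by a springy seal. It takes a pull of roughly 9 to 16 N, weight included, within the first few mm; then the pull drops, and from 11 mm up it is clear of the seal.
- washer_center (a point): Bystander: centre of a low wide steel spacer ring, outer diameter 54 mm, bore 32 mm, 12 mm tall. Not the sleeve.
- jar_center (a point): Bystander: centre of a small white closed jar with a metal cap, diameter 38 mm, 50 mm tall.
- dishes: Bystander: stack of clear culture dishes, diameter 88 mm, 54 mm tall; origin at its foot.
- tipbox: Bystander: tip box 85 x 125 mm, 67 mm tall; origin at its foot.

How it is judged:
By the outcome, as a careful person would: the job done as asked, in the order asked, and still so for the second after the job is handed in, while the arm keeps its last pose, push and grip.
It also fails if it takes over 54 s, if anything falls off the work surface, if the arm or the gripper's body presses on something with over 40 N, if the wrist force passes 120 N, or if a joint passes its speed limit or range.

ROBOT

A 7-joint arm with a two-finger parallel gripper is mounted at the origin on the work surface. World frame = base frame: x ahead of the robot, y to its left, z up, the work surface at z = 0. Lengths are in m, angles in rad, forces in N, time in s.
With the tool pointing down it reaches from about 0.425 to 0.8 m from the base axis. Payload 8.3 kg.
Tool frame: the origin (TCP) lies on the centre line of the jaws, within the pads' length; the fingertips stand finger_overhang ahead of it and the grasp point (between the pads) lies 2 mm behind it (finger_overhang is the distance from the TCP to the fingertips, in m); z points along the fingers, x is the direction in which the jaws open and shut, and the axes are right-handed (so a half turn about z gives the same grasp; the last joint's range is limited). The gripper opens to 85 mm and grips with 20 to 120 N. Pads are 22 mm wide; open, the fingers measure 114 mm over their backs; the gripper's body (76 mm by 85 mm) begins 54 mm behind the grasp point. The pads swing forward as they close: fully open they stand 13 mm farther back than shut.
Start: joints at [-1.405, 0.383, 0.016, 1.37, -0.006, 1.388, -0.046], TCP at [0.142, 0.609, 0.248] pointing down, gripper open.
Joint ranges: [-2.95, 2.95], [-0.25, 2.06], [-1.52, 1.56], [0.18, 2.33], [-1.44, 4.58], [0.02, 2.06], [-3.01, 3.01]. Speed limits (rad/s): [2.39, 2.39, 3.01, 3.01, 3.14, 3.14, 3.14].

INTERFACE

Orientations are given as a unit quaternion [x, y, z, w].
In Python, from station import read_state, snapshot, finish_job, finger_overhang gives the robot as it stands.
- The arm moves only by the tool step_arm, never from a script. Its argument "increments" is text: rows parted by semicolons, each of 7 numbers parted by spaces: the shift along the tool's x, y, z in mm, then the turn, a rotation vector about the tool's x, y, z in rad, then the gripper's target within -1 to 1 (shut at 1, half-way at 0, fully open at -1). A call has 1 to 12 rows; each row shifts and turns the commanded pose from where the row before left it, along the tool's axes as they then stand; what a row does not reach is not made up. A row lasts 1/10 s, in which the tool goes at most 50 mm and 8.59 degrees, less where a joint would pass 70% of its speed; a pose out of reach is approached as far as the arm can. A call with a gripper value outside its range is refused whole. The fingers move at their own pace and stop on an object; the grip force is fixed at half the most. Time passes only in rows, so rows that do not move let the fingers close. It gives the time, the measured TCP pose, the force and the opening at its end, in the units of the state.
- read_state(): the state, without advancing time (a new reading comes with each control period).
- snapshot(name): name is "scene" or "side" or "wrist"; returns a dict with "pixels" (384x512x3 uint8, blue, green, red), "intrinsics" (3x3 intrinsics, pixels), "eye" and "orientation" of the camera in the world; the wrist camera has in their place "hand_eye" (4x4, takes a point from camera to tool coordinates, whose origin is the TCP and whose axes are the tool frame's). Camera axes: x right, y up, looking along -z (the intrinsics and any distortion apply to the point x, -y, -z); pixel columns grow to the right and rows downward; lengths in m; the calibration is good to about 2 mm. The wrist camera is an equidistant fisheye: a pixel r from the principal point sees the ray r / f radians off the axis. A picture is of the moment at which its call begins: read the wrist's pose just before it. There is no depth.
- finish_job(): hands the job in, once; it reports no verdict.
The state is a dict: "time_s": time; "joint_positions": joint angles; "qvel": joint speeds; "tau": joint torques, N m; "eef_pos": TCP position; "ee_rot": TCP orientation; "force": force on the tool from outside, world axes, zero at the start; "wrist_torque": the same for the moment, N m; "grip_width": finger opening in m.
Only numpy, scipy, OpenCV 4.12 (cv2) and the standard library are available. Lean on these libraries where they do the work, as an engineer would, in place of code of your own. Each camera call takes 0.05 s, during which the arm holds its last target. There are 200 camera calls.

## Working session

There is one attempt and no reset: what is moved stays moved. The work goes in short steps, Python scripts to look and compute and a tool call to move; the robot and the scene stay as the last step left them, time stands still between calls to the robot, and variables do not carry over. Pictures are saved under pics/ and viewed, about 8 in all and at most 12, crops included, and the job is handed in when it is done.

Besides the shell and the picture viewer there is one more tool, called after "Call:" as name(argument=value, ...) on one line, values as JSON. step_arm: Moves the arm, as the interface text tells. Its arguments: {"type":"object","properties":{"increments":{"type":"string"}},"required":["increments"]}

```bash
mkdir -p pics
cat > h.py <<'E'
import numpy as np, cv2, json
from scipy.spatial.transform import Rotation as R
from station import read_state, snapshot, finish_job, finger_overhang
def grab(name, fn):
    s=read_state(); d=snapshot(name); cv2.imwrite(f'pics/{fn}.png', d['pixels'])
    K=np.array(d['intrinsics'])
    if name=='wrist':
        H=np.array(d['hand_eye']); T=np.eye(4); T[:3,:3]=R.from_quat(s['ee_rot']).as_matrix(); T[:3,3]=s['eef_pos']
        M=T@H; eye=M[:3,3]; rot=M[:3,:3]
    else:
        eye=np.array(d['eye']); o=np.array(d['orientation'])
        rot=R.from_quat(o).as_matrix() if o.size==4 else o
    np.savez(f'pics/{fn}.npz',K=K,eye=eye,rot=rot,fish=name=='wrist',dist=np.array(d.get('distortion',[]),float))
    return d,s
def ray(fn,u,v):
    c=np.load(f'pics/{fn}.npz'); K=c['K']; x=(u-K[0,2])/K[0,0]; y=(v-K[1,2])/K[1,1]
    if c['fish']:
        r=np.hypot(x,y); k=np.sin(r)/r if r>1e-9 else 1; p=np.array([x*k,y*k,np.cos(r)])
    else: p=np.array([x,y,1.])
    p=p*[1,-1,-1]; return c['eye'], c['rot']@(p/np.linalg.norm(p))
def onz(fn,u,v,z):
    e,d=ray(fn,u,v); return e+d*(z-e[2])/d[2]
def proj(fn,P):
    c=np.load(f'pics/{fn}.npz'); K=c['K']; q=c['rot'].T@(np.array(P)-c['eye']); q=q*[1,-1,-1]
    if c['fish']:
        a=np.hypot(q[0],q[1]); t=np.arctan2(a,q[2]); xy=q[:2]/max(a,1e-9)*t
    else: xy=q[:2]/q[2]
    return np.array([K[0,0]*xy[0]+K[0,2],K[1,1]*xy[1]+K[1,2]])
E
python3 - <<'E'
from h import *
for n in ('scene','side','wrist'):
    d,s=grab(n,n+'1'); print(n,[k for k in d],np.round(np.load(f'pics/{n}1.npz')['eye'],3),np.array(d['intrinsics']).tolist())
print(s, finger_overhang() if callable(finger_overhang) else finger_overhang)
E
```

```text
scene ['pixels', 'intrinsics', 'eye', 'orientation'] [ 1.287 -0.288  1.254] [[436.9293813296414, 0.0, 250.09574839294257], [0.0, 436.9293813296414, 196.44299700524041], [0.0, 0.0, 1.0]]
side ['pixels', 'intrinsics', 'eye', 'orientation'] [0.392 0.838 1.089] [[453.17531481289654, 0.0, 252.07136305439994], [0.0, 453.17531481289654, 187.86656284761386], [0.0, 0.0, 1.0]]
wrist ['pixels', 'intrinsics', 'hand_eye'] [0.074 0.623 0.373] [[297.3186396354542, 0.0, 259.5194423058529], [0.0, 297.3186396354542, 193.27420524024896], [0.0, 0.0, 1.0]]
{'time_s': 0.1, 'joint_positions': array([-1.40488926,  0.3841687 ,  0.01638053,  1.37102736, -0.00628011,
        1.38818612, -0.0465183 ]), 'qvel': array([-0.00172255, -0.00196076, -0.00137031, -0.00292143, -0.00052013,
       -0.00158536, -0.00085473]), 'tau': array([ 3.65857959e-03, -6.29132724e+01,  8.47799387e-01, -3.72754240e+01,
        1.68487080e-02,  1.04402925e-02, -7.69024336e-05]), 'eef_pos': array([0.14163863, 0.6083184 , 0.2473796 ]), 'ee_rot': array([ 7.83189722e-01,  6.21782198e-01, -6.66660079e-04,  5.58776507e-04]), 'force': array([-0.12818118, -0.30102366, -0.64273227]), 'wrist_torque': array([ 0.01536757,  0.01242492, -0.01841291]), 'grip_width': 0.08550485431873076} 0.017
```

```bash
python3 -c "
import cv2,numpy as np
a,b,c=[cv2.imread(f'pics/{n}1.png') for n in('scene','side','wrist')]
z=np.hstack([a,b]);cv2.imwrite('pics/two.png',cv2.resize(z,(800,300)))
"
```

```text
(no output)
```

View pics/scene1.png

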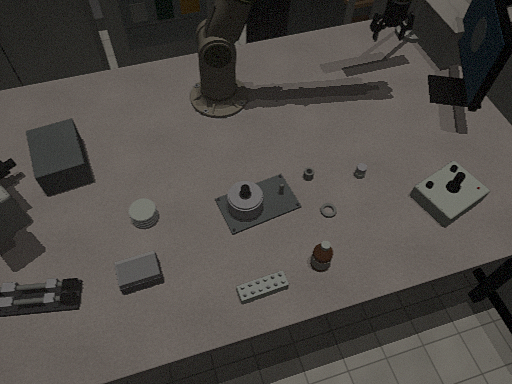

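View pics/wrist1.png

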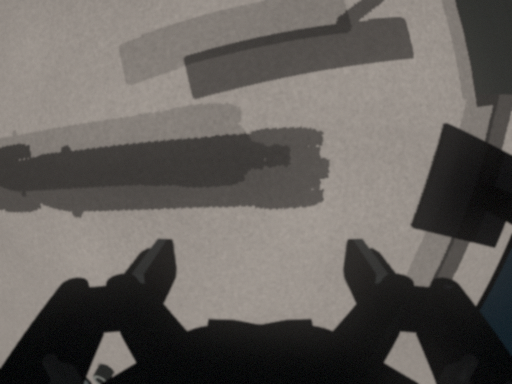

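The scene view shows the pot at about (245,200) with its knob at (245,190). The stub is at (281,187), the sleeve at (309,174), the washer at (328,210), the jar at (360,171) and the dishes at (143,213). The wrist view shows only bare table.

Run:
```python
from h import *
for n,u,v,z in [('knobtop',245,187,.124),('stubtop',281,183,.06),('sleevetop',309,171,.036),('washer',328,209,.012),('jartop',361,167,.05),('dishes',143,207,.054),('rim',245,194,.08),('c1',215,201,.01),('c2',280,177,.01),('c3',301,206,.01),('c4',234,231,.01),('bottle',322,245,.08)]:
    print(n,np.round(onz('scene1',u,v,z),3))
print(np.round(np.load('pics/wrist1.npz')['rot'],2).tolist())
b=cv2.imread('pics/side1.png'); a=cv2.imread('pics/scene1.png')[150:240,200:380]
a=cv2.resize(a,(800,400),interpolation=cv2.INTER_CUBIC); b=cv2.resize(b,(266,200))
cv2.imwrite('pics/z1.png',np.vstack([np.clip(a*1.6,0,255).astype(np.uint8),np.pad(b,((0,0),(0,534),(0,0)))]))
```

```text
knobtop [ 0.54  -0.057  0.124]
stubtop [0.518 0.076 0.06 ]
sleevetop [0.483 0.194 0.036]
washer [0.634 0.205 0.012]
jartop [0.529 0.367 0.05 ]
dishes [ 0.472 -0.381  0.054]
rim [ 0.538 -0.056  0.08 ]
c1 [ 0.49  -0.148  0.01 ]
c2 [0.46  0.097 0.01 ]
c3 [0.595 0.124 0.01 ]
c4 [ 0.62  -0.119  0.01 ]
bottle [0.782 0.111 0.08 ]
[[0.23, -0.94, -0.27], [0.97, 0.22, 0.06], [-0.0, -0.27, 0.96]]
```

View pics/z1.png

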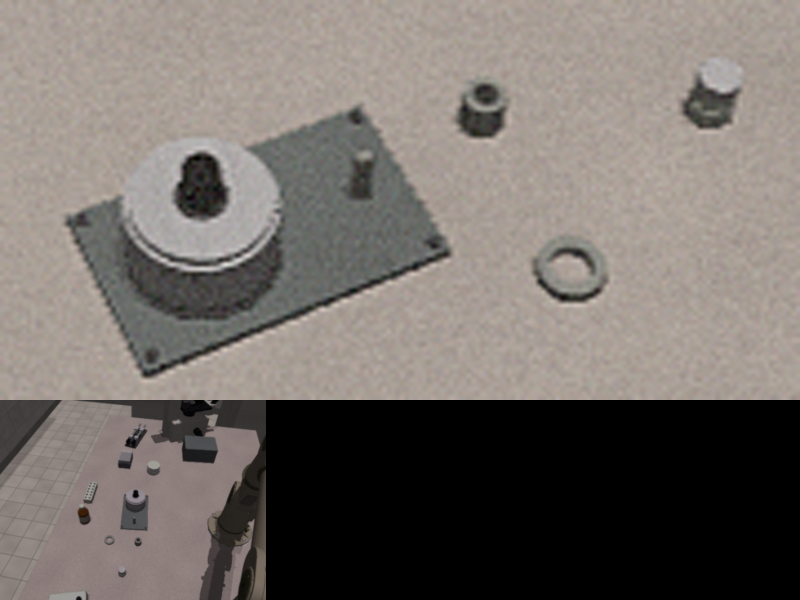

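The chamber axes sit at roughly 9° yaw. I'll turn the jaws to world azimuth 9°, across the pot–stub line, and move above the sleeve.

```bash
cat >> h.py <<'E'
def plan(pos,az,n,g,s=None):
    "rows (tool axes) of a straight path to pos, tool down, jaws at azimuth az deg"
    s=s or read_state(); p=np.array(s['eef_pos']); q=R.from_quat(s['ee_rot'])
    a=np.deg2rad(az); T=R.from_matrix(np.array([[np.cos(a),np.sin(a),0],[np.sin(a),-np.cos(a),0],[0,0,-1]]))
    w=(q.inv()*T).as_rotvec()/n; d=(np.array(pos)-p)/n; out=[]
    for i in range(n):
        t=q.inv().apply(d)*1000; out.append(' '.join(f'{x:.1f}' for x in t)+' '+' '.join(f'{x:.3f}' for x in w)+f' {g}'); q=q*R.from_rotvec(w)
    print('; '.join(out))
E
python3 - <<'E'
from h import *
plan([.483,.200,.15],9,12,-1)
E
```

```text
-26.7 35.4 8.2 0.000 0.000 0.099 -1; -23.1 37.9 8.2 0.000 0.000 0.099 -1; -19.2 40.0 8.2 0.000 0.000 0.099 -1; -15.2 41.7 8.2 0.000 0.000 0.099 -1; -11.0 43.0 8.1 0.000 0.000 0.099 -1; -6.7 43.8 8.1 0.000 0.000 0.099 -1; -2.4 44.3 8.1 0.000 0.000 0.099 -1; 2.0 44.3 8.1 0.000 0.000 0.099 -1; 6.4 43.9 8.1 0.000 0.000 0.099 -1; 10.7 43.1 8.1 0.000 0.000 0.099 -1; 14.9 41.8 8.1 0.000 0.000 0.099 -1; 18.9 40.1 8.1 0.000 0.000 0.099 -1
```

Call:
step_arm(increments="-27 35 8 0 0 0.1 -1; -23 38 8 0 0 0.1 -1; -19 40 8 0 0 0.1 -1; -15 42 8 0 0 0.1 -1; -11 43 8 0 0 0.1 -1; -7 44 8 0 0 0.1 -1; -2 44 8 0 0 0.1 -1; 2 44 8 0 0 0.1 -1; 6 44 8 0 0 0.1 -1; 11 43 8 0 0 0.1 -1; 15 42 8 0 0 0.1 -1; 19 40 8 0 0 0.1 -1")

```text
time_s: 1.35
eef_pos: [0.4813, 0.1967, 0.152]
ee_rot: [0.998, 0.069, 0.0, -0.0]
force: [0.5, 1.5, -0.4]
grip_width: 0.0858
```

Call:
step_arm(increments="0 0 0 0 0 0 -1; 0 0 0 0 0 0 -1; 0 0 0 0 0 0 -1")

```text
time_s: 1.65
eef_pos: [0.4799, 0.1993, 0.1522]
ee_rot: [0.997, 0.072, -0.0, -0.0]
force: [-0.4, 1.1, 0.5]
grip_width: 0.0855
```

Run:
```python
from h import *
d,s=grab('wrist','w2'); print(np.round(s['eef_pos'],4),np.round(s['ee_rot'],4),s['time_s'])
q=R.from_quat(s['ee_rot']).as_matrix(); print(np.round(q[:,0],3),np.round(s['qvel'],3))
for P in ([.483,.194,.036],[.518,.076,.06]): print(proj('w2',P))
```

```text
[0.4799 0.1993 0.1522] [ 9.974e-01  7.200e-02 -3.000e-04 -2.000e-04] 1.65
[ 0.99   0.144 -0.001] [-0.014 -0.007 -0.01   0.002  0.004  0.002 -0.001]
[263.03640921 199.48727455]
[281.07241325 328.75480726]
```

View pics/w2.png

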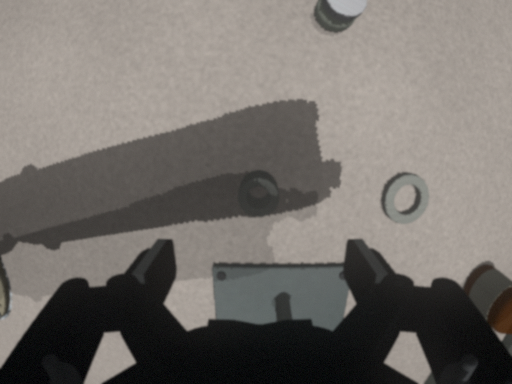

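The sleeve is at about (259,192), lying in the arm's shadow. The plate edge is at row 265, the stub foot at (283,293), the washer at (405,198) and the jar at (340,8). Next I'll measure the sleeve by mask and zoom.

Run:
```python
from h import *
im=cv2.imread('pics/w2.png'); x0,y0=225,155
c=im[y0:y0+75,x0:x0+70]; g=cv2.normalize(c.astype(np.float32),None,0,255,cv2.NORM_MINMAX)
g=np.clip((c.astype(np.float32)-20)*3,0,255).astype(np.uint8)
c8=cv2.resize(g,None,fx=7,fy=7,interpolation=cv2.INTER_CUBIC)
# predicted outlines of sleeve top/bottom for guess from (259,190)
P=onz('w2',259,191,.036); print(P)
th=np.linspace(0,2*np.pi,60)
cv2.imwrite('pics/z2.png',c8)
```

```text
[0.47852623 0.20090517 0.036     ]
```

View pics/z2.png

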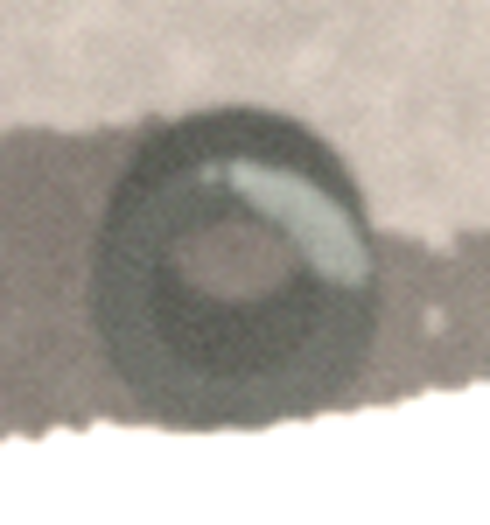

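The zoom shows the sleeve's top ring centred at about (258.2,196.3) in the full image. The outer edges span columns 92–378 and rows 155–430 of the crop.

Run:
```python
from h import *
P=onz('w2',258.2,196.3,.036); print(P, onz('w2',258.2,196.3,.035)-P)
# plate far edge line for yaw
for u,v in((214,264),(345,264)): print(onz('w2',u,v,.01))
print('stubfoot',onz('w2',283,298,.01))
plan([P[0],P[1],.10],9,2,-1); plan([P[0],P[1],.024],9,6,-1)
```

```text
[0.47852806 0.19619936 0.036     ] [ 3.81481357e-05 -2.92405489e-04 -1.00000000e-03]
[0.44479672 0.10974927 0.01      ]
[0.58090374 0.12793831 0.01      ]
stubfoot [0.52292946 0.0777289  0.01      ]
-0.8 1.7 26.1 -0.000 0.000 -0.006 -1; -0.9 1.7 26.1 -0.000 0.000 -0.006 -1
-0.3 0.6 21.4 -0.000 0.000 -0.002 -1; -0.3 0.6 21.4 -0.000 0.000 -0.002 -1; -0.3 0.6 21.4 -0.000 0.000 -0.002 -1; -0.3 0.6 21.4 -0.000 0.000 -0.002 -1; -0.3 0.6 21.4 -0.000 0.000 -0.002 -1; -0.3 0.6 21.4 -0.000 0.000 -0.002 -1
```

Call:
step_arm(increments="-1 2 26 0 0 0 -1; -1 2 26 0 0 0 -1; 0 0 20 0 0 0 -1; 0 0 20 0 0 0 -1; 0 0 17 0 0 0 -1; 0 0 17 0 0 0 -1; 0 0 0 0 0 0 -1; 0 0 0 0 0 0 -1")

```text
time_s: 2.5
eef_pos: [0.4787, 0.195, 0.0266]
ee_rot: [0.997, 0.072, -0.0, -0.0]
force: [0.2, 0.3, 0.0]
grip_width: 0.0854
```

Run:
```python
from h import *
d,s=grab('wrist','w3'); print(np.round(s['eef_pos'],4),np.round(s['ee_rot'],4),s['force'])
P=[.4785,.1962,.036]; print(proj('w3',P))
q=R.from_quat(s['ee_rot']).as_matrix(); print(q[:,0], q.T@(np.array(P)-s['eef_pos'])*1000)
im=np.clip(d['pixels'][150:384,120:400].astype(float)*2.2,0,255).astype(np.uint8)
cv2.imwrite('pics/z3.png',cv2.resize(im,None,fx=2,fy=2))
```

```text
[0.4787 0.195  0.0266] [ 9.974e-01  7.190e-02 -2.000e-04 -0.000e+00] [0.16983081 0.31719848 0.03684382]
[261.04168152 266.88514353]
[ 9.89660892e-01  1.43426371e-01 -4.42042839e-04] [ 9.07721386e-03 -1.25772673e+00 -9.39558734e+00]
```

View pics/z3.png

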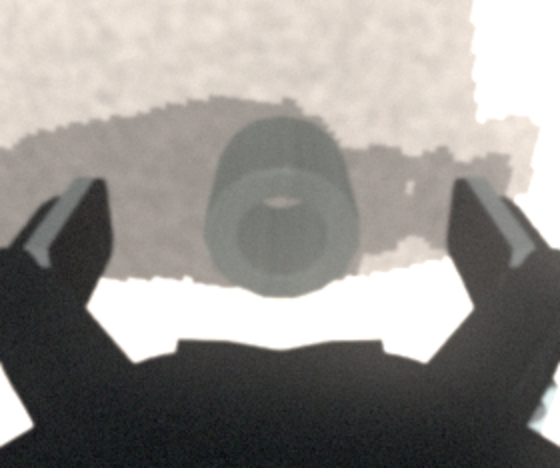

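The sleeve sits centred between the open jaws. Its top ring is at full-image (261,266), which matches the prediction to within 1 px. Closing now.

Call:
step_arm(increments="0 -1 0 0 0 0 0.3; 0 0 0 0 0 0 1; 0 0 0 0 0 0 1; 0 0 0 0 0 0 1; 0 0 0 0 0 0 1; 0 0 0 0 0 0 1; 0 0 0 0 0 0 1; 0 0 0 0 0 0 1")

```text
time_s: 3.35
eef_pos: [0.4793, 0.1952, 0.0271]
ee_rot: [0.997, 0.071, 0.0, -0.0]
force: [-1.8, 0.2, 7.6]
grip_width: 0.0352
```

The width of 35 mm confirms the grip. I'll lift, then move past the stub so that it comes into the wrist camera's clear view.

Run:
```python
from h import *
s=read_state(); s['eef_pos']=s['eef_pos']+[0,0,.16]
plan([.522,.025,.187],8.2,5,1,s)
```

```text
3.6 34.9 -0.0 -0.000 -0.000 -0.000 1; 3.6 34.9 0.0 -0.000 -0.000 -0.000 1; 3.6 34.9 0.0 -0.000 -0.000 -0.000 1; 3.6 34.9 0.0 -0.000 -0.000 -0.000 1; 3.6 34.9 0.0 -0.000 -0.000 -0.000 1
```

Call:
step_arm(increments="0 0 -10 0 0 0 1; 0 0 -30 0 0 0 1; 0 0 -40 0 0 0 1; 0 0 -40 0 0 0 1; 0 0 -40 0 0 0 1")

```text
time_s: 3.85
eef_pos: [0.4786, 0.1945, 0.1883]
ee_rot: [0.997, 0.071, -0.0, 0.0]
force: [0.4, -0.0, -1.0]
grip_width: 0.0349
```

Call:
step_arm(increments="4 35 0 0 0 0 1; 4 35 0 0 0 0 1; 4 35 0 0 0 0 1; 3 35 0 0 0 0 1; 3 35 0 0 0 0 1; 0 0 0 0 0 0 1; 0 0 0 0 0 0 1; 0 0 0 0 0 0 1")

```text
time_s: 4.65
eef_pos: [0.5213, 0.0253, 0.1864]
ee_rot: [0.997, 0.071, -0.0, -0.0]
force: [0.1, 0.5, -1.8]
grip_width: 0.0346
```

Run:
```python
from h import *
d,s=grab('wrist','w4'); print(np.round(s['eef_pos'],4),np.round(s['ee_rot'],4),s['force'],s['grip_width'])
for P in([.518,.076,.06],[.523,.078,.01]):print(proj('w4',P))
im=np.clip(d['pixels'].astype(float)*1.8,0,255).astype(np.uint8)
z=cv2.resize(im[150:300,200:340],None,fx=3,fy=3,interpolation=cv2.INTER_CUBIC)
cv2.imwrite('pics/z4.png',z)
```

```text
[0.5213 0.0253 0.1864] [ 9.974e-01  7.150e-02 -2.000e-04 -3.000e-04] [ 0.08914134  0.54141614 -1.80327734] 0.034638942819873904
[265.06765964 131.94279313]
[269.3331747  127.27841651]
```

View pics/z4.png

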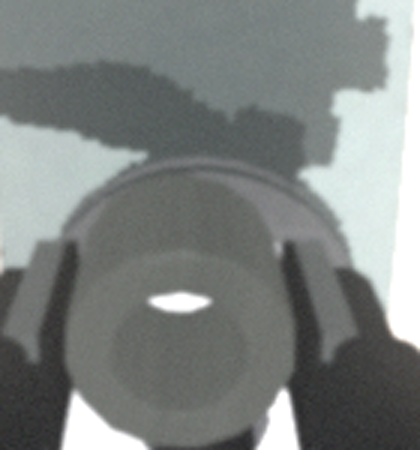

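The held sleeve's top ring is at full-image (259.7,265.7). The stub is above this crop, near (266,130).

Run:
```python
from h import *
im=np.clip(cv2.imread('pics/w4.png').astype(float)*2.2-30,0,255).astype(np.uint8)
cv2.imwrite('pics/z5.png',cv2.resize(im[95:165,225:305],None,fx=8,fy=8,interpolation=cv2.INTER_CUBIC))
```

```text
(no output)
```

View pics/z5.png

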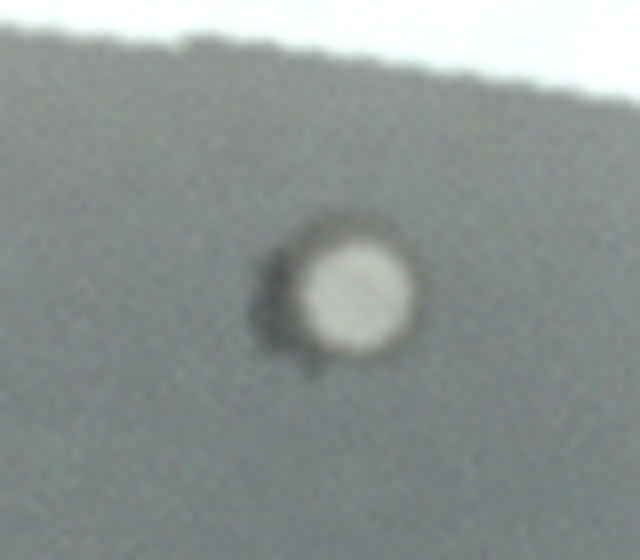

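The stub's top face is at full-image (269.1,131.7).

Run:
```python
from h import *
s=read_state(); q=R.from_quat(s['ee_rot']); p=s['eef_pos']
S=onz('w4',269.1,131.7,.06); L=onz('w4',259.7,265.7,p[2]+.009)
print('stub',S,'sleeve',L,'sleeve in tool mm',q.inv().apply(L-p)*1000)
print('move tool mm',q.inv().apply(S-L)*1000, 'az',np.rad2deg(np.arctan2(*q.as_matrix()[[1,0],0])))
for z in (.1,.11): print(proj('w4',p))
```

```text
stub [0.52133358 0.07670561 0.06      ] sleeve [0.52046688 0.02680935 0.19527929] sleeve in tool mm [-0.62446322 -1.24839894 -8.99917682]
move tool mm [  8.06907477 -49.19379702 135.29868854] az 8.246782175604205
[260.98571262 258.63324415]
[260.98571262 258.63324415]
```

Call:
step_arm(increments="4 -25 0 0 0 0 1; 4 -24 0 0 0 0 1; 0 0 20 0 0 0 1; 0 0 25 0 0 0 1; 0 0 25 0 0 0 1; 0 0 18 0 0 0 1; 0 0 0 0 0 0 1; 0 0 0 0 0 0 1; 0 0 0 0 0 0 1")

```text
time_s: 5.6
eef_pos: [0.5233, 0.0745, 0.0996]
ee_rot: [0.997, 0.071, 0.001, -0.0]
force: [-0.8, -0.1, -0.8]
grip_width: 0.035
```

Run:
```python
from h import *
d,s=grab('wrist','w5'); q=R.from_quat(s['ee_rot']); p=s['eef_pos'];print(p,s['force'],s['grip_width'])
S=np.array([.52133,.07671,.06]); L=p+q.apply(np.array([-.6,-1.25,-9])/1000)
print('tool err mm',q.inv().apply(S-L)*1000)
print([proj('w5',[S[0],S[1],z]).round(1).tolist() for z in(.01,.02,.03,.04)])
im=np.clip(cv2.imread('pics/w5.png').astype(float)*2.2,0,255).astype(np.uint8)
cv2.imwrite('pics/z6.png',cv2.resize(im[170:300,190:330],None,fx=4,fy=4,interpolation=cv2.INTER_CUBIC))
```

```text
[0.52326495 0.07454297 0.09955626] [-0.76997944 -0.09319794 -0.8428453 ] 0.03499080531274436
tool err mm [-1.07722615 -1.15750138 48.55412693]
[[258.0, 199.5], [258.0, 203.5], [257.9, 207.9], [257.9, 212.8]]
```

View pics/z6.png

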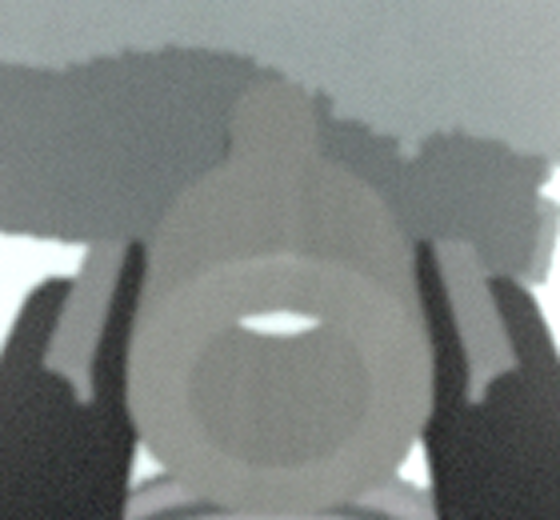

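The held sleeve's ring is centred at column 259.9. The stub foot shows below it at column 258.4 (predicted 258.0), with its front edge at row 190. I'll correct by about 1 mm in both axes.

Run:
```python
from h import *
s=read_state(); q=R.from_quat(s['ee_rot']); S=np.array([.52133,.07671,.01])
print(proj('w5',S-q.apply([0,.008,0])), proj('w5',S-q.apply([0,.009,0])),s['eef_pos'])
```

```text
[257.9895886 189.2631467] [257.98978792 187.97218163] [0.52333902 0.07441355 0.09958015]
```

Call:
step_arm(increments="-1 -1.2 0 0 0 0 1; 0 0 0 0 0 0 1; 0 0 0 0 0 0 1")

```text
time_s: 5.95
eef_pos: [0.5215, 0.0751, 0.0986]
ee_rot: [0.997, 0.071, 0.0, -0.0]
force: [0.2, -0.3, -1.7]
grip_width: 0.035
```

Call:
step_arm(increments="0.4 -0.4 3 0 0 0 1; 0 0 3 0 0 0 1; 0 0 2 0 0 0 1; 0 0 0 0 0 0 1; 0 0 0 0 0 0 1")

```text
time_s: 6.45
eef_pos: [0.5216, 0.0754, 0.0901]
ee_rot: [0.997, 0.071, -0.0, 0.0]
force: [-0.1, 0.7, -0.4]
grip_width: 0.0348
```

Call:
step_arm(increments="0.4 0 2 0 0 0 1; 0 0 2 0 0 0 1; 0 0 2 0 0 0 1; 0 0 1 0 0 0 1; 0 0 0 0 0 0 1; 0 0 0 0 0 0 1")

```text
time_s: 7.05
eef_pos: [0.5221, 0.0755, 0.0833]
ee_rot: [0.997, 0.071, -0.0, 0.0]
force: [-0.1, -0.6, -1.0]
grip_width: 0.035
```

The sleeve's lower end is about 4 mm past the stub top with no contact force, so it's on. I'll descend further.

Call:
step_arm(increments="0 0 4 0 0 0 1; 0 0 4 0 0 0 1; 0 0 4 0 0 0 1; 0 0 4 0 0 0 1; 0 0 4 0 0 0 1; 0 0 0 0 0 0 1")

```text
time_s: 7.65
eef_pos: [0.5216, 0.0754, 0.0625]
ee_rot: [0.997, 0.071, -0.001, 0.0]
force: [0.0, -0.1, -1.2]
grip_width: 0.0348
```

Call:
step_arm(increments="0 0 5 0 0 0 1; 0 0 5 0 0 0 1; 0 0 5 0 0 0 1; 0 0 4 0 0 0 1; 0 0 3 0 0 0 1; 0 0 0 0 0 0 1; 0 0 0 0 0 0 1")

```text
time_s: 8.35
eef_pos: [0.5221, 0.0755, 0.0413]
ee_rot: [0.997, 0.071, -0.0, 0.0]
force: [0.6, -0.4, -0.3]
grip_width: 0.0349
```

Call:
step_arm(increments="0 0 2 0 0 0 1; 0 0 1 0 0 0 1; 0 0 1 0 0 0 1; 0 0 0.5 0 0 0 1; 0 0 0 0 0 0 1; 0 0 0 0 0 0 1")

```text
time_s: 8.95
eef_pos: [0.5221, 0.0755, 0.0371]
ee_rot: [0.997, 0.071, 0.0, -0.0]
force: [-2.9, 0.6, 5.4]
grip_width: 0.035
```

Contact force is 5 N at exactly the expected height, so the sleeve is home. I'll release and rise.

Call:
step_arm(increments="0 0 0.5 0 0 0 1; 0 0 0 0 0 0 0.2; 0 0 0 0 0 0 -0.2; 0 0 0 0 0 0 -0.6; 0 0 0 0 0 0 -1; 0 0 0 0 0 0 -1; 0 0 0 0 0 0 -1; 0 0 0 0 0 0 -1; 0 0 0 0 0 0 -1")

```text
time_s: 9.85
eef_pos: [0.522, 0.0755, 0.0362]
ee_rot: [0.997, 0.071, -0.0, 0.0]
force: [-0.6, -1.0, 0.3]
grip_width: 0.0858
```

Call:
step_arm(increments="0 0 -10 0 0 0 -1; 0 0 -25 0 0 0 -1; 0 0 -40 0 0 0 -1; 0 0 -50 0 0 0 -1; 0 0 -40 0 0 0 -1; 0 0 0 0 0 0 -1; 0 0 0 0 0 0 -1")

```text
time_s: 10.55
eef_pos: [0.5226, 0.0756, 0.2027]
ee_rot: [0.997, 0.071, 0.001, -0.001]
force: [0.9, -0.3, -0.6]
grip_width: 0.0853
```

Run:
```python
from h import *
s=read_state(); p=s['eef_pos']; print(p,s['force'],s['grip_width'])
S=np.array([.5215,.0767,0]); 
k=np.array([.54,-.057]); a=np.deg2rad(8.0); print('knob by chamber yaw', S[:2]-.135*np.array([-np.sin(a),np.cos(a)]))
plan([.54,-.10,.215],8.2,4,-1)
```

```text
[0.52261039 0.07560972 0.20269927] [ 0.93899376 -0.33048281 -0.64814733] 0.08527614503268365
knob by chamber yaw [ 0.54028837 -0.05698619]
-1.9 44.1 -3.1 -0.000 -0.001 -0.000 -1; -1.9 44.1 -3.1 -0.000 -0.001 -0.000 -1; -1.9 44.1 -3.1 -0.000 -0.001 -0.000 -1; -1.9 44.1 -3.1 -0.000 -0.001 -0.000 -1
```

Call:
step_arm(increments="-2 44 -3 0 0 0 -1; -2 44 -3 0 0 0 -1; -2 44 -3 0 0 0 -1; -2 44 -3 0 0 0 -1; 0 0 0 0 0 0 -1; 0 0 0 0 0 0 -1; 0 0 0 0 0 0 -1")

```text
time_s: 11.25
eef_pos: [0.5386, -0.0983, 0.2121]
ee_rot: [0.997, 0.072, -0.001, -0.0]
force: [-1.1, 0.8, -0.1]
grip_width: 0.0853
```

Run:
```python
from h import *
d,s=grab('wrist','w6'); print(s['eef_pos'],s['ee_rot'].round(4))
for P in([.5403,-.057,.124],[.5215,.0767,.06],[.5215,.0767,.046]):print(proj('w6',P).round(1))
im=np.clip(d['pixels'].astype(float)*1.6,0,255).astype(np.uint8)
cv2.imwrite('pics/z7.png',cv2.resize(im[0:260,150:400],None,fx=2.3,fy=2.3,interpolation=cv2.INTER_CUBIC))
```

```text
[ 0.5386343  -0.09834422  0.21208944] [ 9.974e-01  7.170e-02 -1.100e-03 -4.000e-04]
[271.2 149.4]
[269.4   1.4]
[269.    6.3]
```

View pics/z7.png

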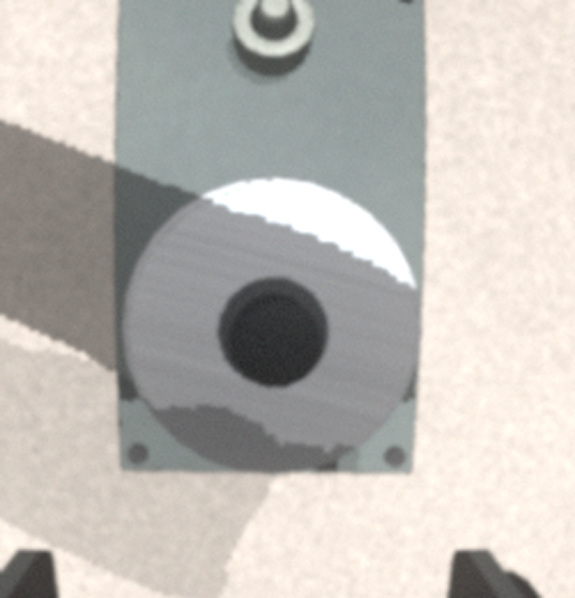

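The sleeve sits down around the stub, with its ring at full-image (269,12) and the stub tip poking through. The knob is near (269,147), predicted (271,149), with the lid flange around it. I'll measure the knob's top disc numerically.

Run:
```python
from h import *
im=cv2.imread('pics/w6.png'); g=cv2.GaussianBlur(cv2.cvtColor(im,cv2.COLOR_BGR2GRAY),(3,3),0)
print(g[115:175:2,269].tolist()); print(g[148,240:300:2].tolist())
s=read_state(); q=R.from_quat(s['ee_rot'])
for t in (24,28,32,36,40,45,55):
    m=(g[100:200,220:320]<t).astype(np.uint8); n,l,st,c=cv2.connectedComponentsWithStats(m)
    if n<2: continue
    i=1+st[1:,4].argmax(); u,v=st[i,0]+st[i,2]/2-.5+220,st[i,1]+st[i,3]/2-.5+100
    P=onz('w6',u,v,.124); print(t,st[i],u,v,P.round(4),(q.inv().apply(P-s['eef_pos'])*1000).round(2))
```

```text
[98, 97, 88, 61, 46, 45, 39, 31, 33, 35, 35, 34, 32, 33, 32, 32, 31, 30, 30, 30, 29, 29, 30, 29, 28, 30, 49, 81, 90, 90]
[91, 90, 81, 53, 38, 31, 29, 29, 30, 30, 31, 30, 30, 32, 31, 31, 30, 32, 31, 31, 32, 31, 32, 33, 35, 44, 73, 93, 95, 95]
28 [39 58  1  2  2] 259.0 158.5 [ 0.5326 -0.0649  0.124 ] [ -1.23 -33.54  88.32]
32 [ 30  31  38  35 680] 268.5 148.0 [ 0.5382 -0.0563  0.124 ] [  5.62 -41.25  88.31]
36 [  29   28   40   39 1159] 268.5 147.0 [ 0.5381 -0.0555  0.124 ] [  5.61 -41.98  88.31]
40 [  28   27   42   40 1270] 268.5 146.5 [ 0.5381 -0.0552  0.124 ] [  5.61 -42.34  88.31]
45 [  27   25   44   42 1444] 268.5 145.5 [ 0.538  -0.0545  0.124 ] [  5.61 -43.07  88.31]
55 [  26   22   46   46 1649] 268.5 144.5 [ 0.5379 -0.0537  0.124 ] [  5.6  -43.8   88.32]
```

Call:
step_arm(increments="3 -21 0 0 0 0 -1; 3 -20.5 0 0 0 0 -1; 0 0 0 0 0 0 -1; 0 0 20 0 0 0 -1; 0 0 20 0 0 0 -1; 0 0 20 0 0 0 -1; 0 0 20 0 0 0 -1; 0 0 15 0 0 0 -1; 0 0 0 0 0 0 -1; 0 0 0 0 0 0 -1")

```text
time_s: 12.3
eef_pos: [0.5391, -0.0575, 0.1184]
ee_rot: [0.997, 0.071, -0.0, 0.0]
force: [-0.2, 0.6, 0.3]
grip_width: 0.0857
```

Run:
```python
from h import *
d,s=grab('wrist','w7'); q=R.from_quat(s['ee_rot']);p=s['eef_pos']; print(p,s['ee_rot'].round(4),s['force'])
print(q.as_matrix().round(4).tolist())
print('knob tool mm',q.inv().apply(np.array([.5382,-.0557,.124])-p)*1000, proj('w7',[.5382,-.0557,.124]))
im=np.clip(d['pixels'].astype(float)*2,0,255).astype(np.uint8)
cv2.imwrite('pics/z8.png',cv2.resize(im[150:384,100:420],None,fx=2,fy=2,interpolation=cv2.INTER_CUBIC))
```

```text
[ 0.53908339 -0.05754286  0.11843106] [ 9.974e-01  7.140e-02 -3.000e-04  1.000e-04] [-0.24675555  0.55211055  0.33828915]
[[0.9898, 0.1425, -0.0006], [0.1425, -0.9898, -0.0003], [-0.0006, 0.0002, -1.0]]
knob tool mm [-0.61520986 -1.94898825 -5.56888921] [259.63431016 261.42529423]
```

View pics/z8.png

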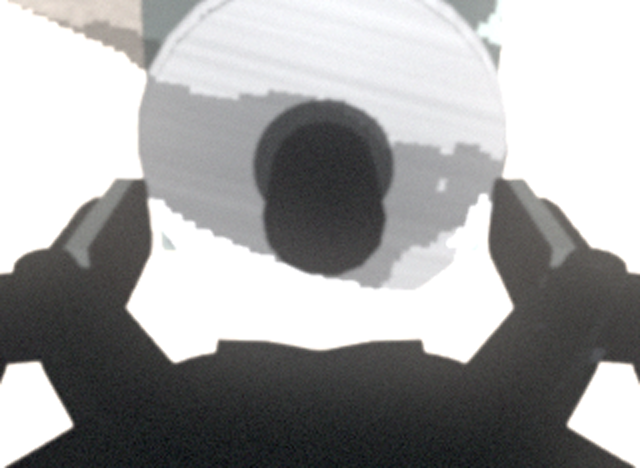

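The jaws straddle the knob, with its top disc at full-image (262,258) and a low collar below it. I'll shift +1 mm in x and −1.5 mm in y, go 3 mm lower, then close.

Call:
step_arm(increments="1 -1.5 3 0 0 0 -1; 0 0 0 0 0 0 0; 0 0 0 0 0 0 0.4; 0 0 0 0 0 0 1; 0 0 0 0 0 0 1; 0 0 0 0 0 0 1; 0 0 0 0 0 0 1; 0 0 0 0 0 0 1; 0 0 0 0 0 0 1; 0 0 0 0 0 0 1")

```text
time_s: 13.35
eef_pos: [0.5401, -0.0563, 0.1157]
ee_rot: [0.997, 0.071, 0.0, -0.0]
force: [-1.9, 0.2, 5.8]
grip_width: 0.0273
```

Run:
```python
from h import *
s=read_state(); print(s['eef_pos'],s['ee_rot'].round(4),s['force'],s['wrist_torque'],s['grip_width'])
```

```text
[ 0.54014574 -0.05632983  0.11571336] [ 9.975e-01  7.090e-02  3.000e-04 -0.000e+00] [-1.92208564  0.21097391  5.78816385] [0.06703342 0.32094454 0.02159869] 0.027325022383846077
```

The knob is gripped. I'll pull up slowly.

Call:
step_arm(increments="0 0 -1 0 0 0 1; 0 0 -1 0 0 0 1; 0 0 -1 0 0 0 1; 0 0 0 0 0 0 1")

```text
time_s: 13.75
eef_pos: [0.5396, -0.0561, 0.1176]
ee_rot: [0.997, 0.071, -0.001, 0.0]
force: [2.4, -0.5, -10.3]
grip_width: 0.0271
```

Call:
step_arm(increments="0 0 -1 0 0 0 1; 0 0 -1 0 0 0 1; 0 0 -1 0 0 0 1; 0 0 0 0 0 0 1")

```text
time_s: 14.15
eef_pos: [0.54, -0.0564, 0.1219]
ee_rot: [0.997, 0.071, 0.0, -0.0]
force: [-2.0, 1.1, -1.8]
grip_width: 0.0273
```

Call:
step_arm(increments="0 0 -1 0 0 0 1; 0 0 -1 0 0 0 1; 0 0 -1 0 0 0 1; 0 0 -1 0 0 0 1; 0 0 0 0 0 0 1; 0 0 0 0 0 0 1")

```text
time_s: 14.75
eef_pos: [0.5401, -0.0563, 0.1254]
ee_rot: [0.997, 0.071, 0.0, 0.0]
force: [-0.5, 0.1, -2.7]
grip_width: 0.0275
```

Call:
step_arm(increments="0 0 -2 0 0 0 1; 0 0 -2 0 0 0 1; 0 0 -1.5 0 0 0 1; 0 0 0 0 0 0 1; 0 0 0 0 0 0 1; 0 0 0 0 0 0 1")

```text
time_s: 15.35
eef_pos: [0.5398, -0.0562, 0.1307]
ee_rot: [0.997, 0.071, -0.0, 0.0]
force: [0.4, 0.6, -4.9]
grip_width: 0.0273
```

Run:
```python
from h import *
d,s=grab('wrist','w8'); print(s['eef_pos'],s['force'],s['wrist_torque'],s['grip_width'])
e,_=grab('scene','s8'); f,_=grab('side','sd8')
up=lambda n,b,k,g:np.clip(cv2.resize(cv2.imread(f'pics/{n}.png')[b[0]:b[1],b[2]:b[3]],k,interpolation=cv2.INTER_CUBIC).astype(float)*g,0,255).astype(np.uint8)
px=np.array([proj('sd8',P) for P in([.54,-.057,.1],[.5215,.0767,.03])]); c=px.mean(0).astype(int); print(c)
cv2.imwrite('pics/z9.png',np.vstack([np.hstack([up('s8',(150,240,200,320),(400,300),1.6),up('sd8',(c[1]-45,c[1]+45,c[0]-60,c[0]+60),(400,300),1.4)]),np.hstack([up('w8',(0,384,0,512),(400,300),1.6),up('scene1',(150,240,200,320),(400,300),1.6)])]))
```

```text
[ 0.53984996 -0.05624566  0.13069429] [ 0.40893857  0.60857499 -4.92009625] [-0.02857182  0.0065507   0.01111127] 0.02725838162432541
[260 206]
```

View pics/z9.png

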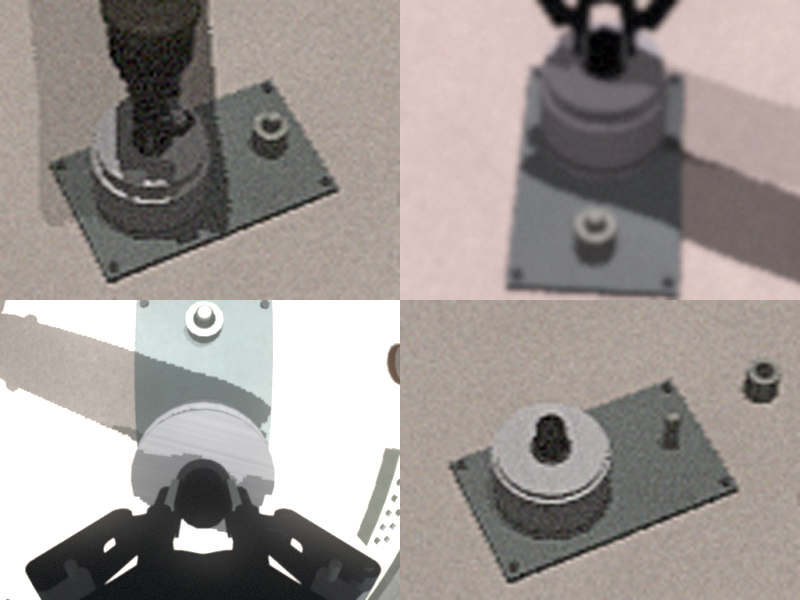

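The last composite shows three things:
- The lid is level over the pot, and in the scene view it has moved up about 2.4 px, matching a lift of about 15 mm.
- The flange's apparent width in the wrist view, about 183 px, is unchanged relative to the gripper, so the knob did not slip.
- The sleeve is down around the stub, with the tip showing.

I'll hold still briefly, then hand in.

Call:
step_arm(increments="0 0 0 0 0 0 1; 0 0 0 0 0 0 1; 0 0 0 0 0 0 1; 0 0 0 0 0 0 1; 0 0 0 0 0 0 1")

```text
time_s: 16.0
eef_pos: [0.5399, -0.0563, 0.1308]
ee_rot: [0.997, 0.071, -0.0, 0.0]
force: [0.6, 0.1, -5.1]
grip_width: 0.027
```

```bash
python3 -c "
from h import *
s=read_state(); print(s['eef_pos'],s['force'],s['grip_width'],s['time_s']); print(finish_job())"
```

```text
[ 0.53992946 -0.0562796   0.13077026] [ 0.61054963  0.05779638 -5.1398181 ] 0.02700138534696779 16.0
the job is handed in; nothing more can be done
None
```

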